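# Reset the tripped pump breaker behind the push-push flap

## Robot

A 6-joint arm with a two-finger parallel gripper is mounted at the origin on the work surface. World frame = base frame: x ahead of the robot, y to its left, z up, the work surface at z = 0. Lengths are in m, angles in rad, forces in N, time in s.
With the tool pointing down it reaches from about 0.425 to 0.925 m from the base axis. Payload 12.5 kg.
Tool frame: the origin (TCP) lies at the very end of the fingers, on their centre line; the grasp point (between the pads) lies 19 mm behind it (ctrl.grip_point_offset is the distance from the TCP to the grasp point, in m); z points along the fingers, y is the line along which they close (so a half turn about z gives the same grasp; the last joint's range is limited). The gripper opens to 85 mm and grips with 20 to 120 N. Pads are 22 mm wide; open, the fingers measure 114 mm over their backs; the gripper's body (76 mm by 85 mm) begins 54 mm behind the grasp point. The pads swing forward as they close: fully open they stand 13 mm farther back than shut.
Start: joints at [1.014, 0.491, 1.559, -0, 1.092, -0.106], TCP at [0.272, 0.563, 0.2] pointing down, gripper open.
Joint ranges: [-3.1, 3.1], [-0.84, 2.19], [0.05, 2.79], [-1.13, 4.28], [0.06, 2.93], [-2.69, 2.69]. Speed limits (rad/s): [2.22, 2.22, 2.79, 3.14, 3.14, 3.14].

## Interface

Orientations are given as a rotation vector (axis times angle).
In Python, from bench import sensors, optics, workorder, ctrl gives the robot as it stands.
- The arm moves only by the tool arm_command, never from a script. Its argument "commands" is a list of rows, each a list of 2 entries, a list of its own where there are three numbers: the shift along the tool's x, y, z each as a share of 40 cm, from -1 to 1, then the turn, a rotation vector about the tool's x, y, z each as a share of 1.5 rad, from -1 to 1. In form: [[[tx, ty, tz], [ax, ay, az]], ...]. A call has 1 to 12 rows; each row shifts and turns the commanded pose from where the row before left it, along the tool's axes as they then stand; what a row does not reach is not made up. A row lasts 1/12 s, in which the tool goes at most 41.7 mm and 7.16 degrees, less where a joint would pass 70% of its speed; a pose out of reach is approached as far as the arm can. A call with a number of a shift or a turn outside -1 to 1 is refused whole. A call with a gripper value outside its range is refused whole. "gripper" is the opening, from -1 (shut) to 1 (fully open), set as the call begins (left out, the last holds). The fingers move at their own pace and stop on an object; "newtons" is the grip in N (left out, the last holds). Time passes only in rows, so rows that do not move let the fingers close. It gives the time, the measured TCP pose, the force, the opening and the grip force at its end, in the units of the state.
- sensors.observe(): the state, without advancing time (a new reading comes with each control period).
- optics.read_camera(name): name is "side" or "top" or "wrist"; returns (picture, depth): 400x640x3 uint8, red, green, blue; 400x640 float32, m along the optical axis (not along the pixel's ray), 0 where there is no reading.
- optics.get_calibration(name): a dict with "fx", "fy", "cx", "cy" (pixels), "R" (3x3) and "t" (3): a world point X has camera coordinates R X + t; the wrist camera has in their place "hand_eye" (4x4, takes a point from camera to tool coordinates, whose origin is the TCP and whose axes are the flange's). Camera axes: x right, y down, z forward; pixel columns grow to the right and rows downward; lengths in m; the calibration is good to about 2 mm. A picture is of the moment at which its call begins: read the wrist's pose just before it. get_calibration takes no time and is no camera call.
- workorder.sign_off(): hands the job in; it is judged then, once.
The state is a dict: "clock": time; "joints": joint angles; "joint_velocities": joint speeds; "effort": joint torques, N m; "position": TCP position; "tcp_rot": TCP orientation; "ft_force": force on the tool from outside, world axes, zero at the start; "torque": the same for the moment, N m; "gripper_width": finger opening in m; "finger_force": force on a finger pad.
Only numpy, scipy, OpenCV 4.12 (cv2) and the standard library are available. Lean on these libraries where they do the work, as an engineer would, in place of code of your own. Each camera call takes 0.05 s, during which the arm holds its last target. There are 200 camera calls.

## Task

One of the oil pumps is dead: its breaker has tripped under the flap in the top of the grey control box. Press the front of the flap down once with a fingertip until it stops and let go, let it spring fully open by itself and watch for a couple of seconds that it stays open; then push the one breaker button that stands proud fully home and draw clear, leaving the flap open. Do not grip, force or push back the flap, and leave everything else on the bench and the box where it stands.

Things in the scene. Friction and masses are not known exactly. Their poses are not given: they have to be found in the camera images.
- pump_box: grey pump control box screwed to the bench (fixed). Origin on the bench; in its frame (x rearwards, y left, z up) it spans x -130 to +120 mm, y -160 to +160 mm. Top deck 130 mm up, level from x = -55 mm rearwards; the sloping front carries selectors, lamps and a stop button. The flap covers x -35 to +55, y -20 to +120 mm of the deck.
- flap (a joint): angle (rad) of the grey steel flap in the deck, 90 (x) by 140 (y) by 4 mm, hinged on its rear edge. 0 = latched, flush; negative = pressed in (firm stop at -0.085); 2.2 = fully open, leaning well back. Push-push latch: press the front down past -0.075 (about 2 N, then the stop) and let go; a spring swings it open in 1 to 2 s, bearing on what is above it with 1 to 2 N. A second full press latches it shut.
- flap_press (a point): spot to press on the flap's upper face (moves with the flap): mid-width, 65 mm in front of the hinge, 25 mm behind the front edge, by four thumb ribs. Its travel from flush to the stop is about 5.5 mm. z = the face's outward normal (up while shut), y = the box's y.
- flap_hinge (a point): middle of the flap's hinge line, on the deck (fixed); axes as the box. The open flap leans back from here, its tip 73 mm above and 53 mm behind; a latch track near its front edge juts 31 mm from its inner face.
- tripped_button (a joint): travel (m) of the tripped breaker's button: 0 = tripped, 13 mm proud of its collar; 0.010 = fully home, 3 mm proud like the three others. It moves stiffly (about 2.5 N) to a firm stop and stays where it is left.
- tripped_top (a point): top centre of the tripped breaker's white button, 14 mm across, pressed straight down; 12 mm below the deck when tripped, 22 mm when home. One of four alike in a row along the box's y, 26 mm apart, 51 mm in front of the hinge line, in the compartment under the flap (opening 93 x 144 mm, 42 mm deep); its place varies. Closed fingers fit; bearing on the neighbours, already home on stops, does no harm.
- set1_button (a joint): travel (m) of the button of one of the three breakers that are not tripped: 0.010 = home; leave so.
- set2_button (a joint): travel (m) of the button of one of the three breakers that are not tripped: 0.010 = home; leave so.
- set3_button (a joint): travel (m) of the button of one of the three breakers that are not tripped: 0.010 = home; leave so.
- oil_bottle: grey plastic oil bottle, 62 x 100 x 222 mm high, loose on the bench left (+y) of the box. Origin: centre of its underside; leave alone.
- oil_jug: steel pouring jug with handle and spout, 104 mm across, 135 mm high (spout to 165 mm), loose, left of the box. Origin: centre of its underside; leave alone.
- oil_filter: black spin-on oil filter, 76 mm across, 95 mm high, loose, right (-y) of the box. Origin: centre of its underside; leave alone.
- funnel: black funnel standing mouth down, 136 mm across, 125 mm high, loose, right of the box. Origin: centre of its underside; leave alone.
- spanner: open-ended steel spanner, 180 mm long along its own x, lying loose on the bench along the left side of the box. Origin: middle of its underside; leave alone.
- socket: small steel socket, 28 mm across, 35 mm high, standing loose on the top deck to the right of the flap. Origin: centre of its underside; leave alone.
- drain_plug: brass drain plug, 30 mm across, 28 mm high, standing head down, loose on the box's top deck to the right of the flap. Origin: centre of its underside; leave alone.

How it is judged:
By the outcome, as a careful person would: the job done as asked, in the order asked, and still so for the second after the job is handed in, with the robot touching nothing.
It also fails if it takes over 42 s, if anything falls off the work surface, if the arm or the gripper's body presses on something with over 40 N, if the wrist force passes 120 N, or if a joint passes its speed limit or range.

## Working session

There is one attempt and no reset: what is moved stays moved. The work goes in short steps, Python scripts to look and compute and a tool call to move; the robot and the scene stay as the last step left them, time stands still between calls to the robot, and variables do not carry over. Pictures are saved under pics/ and viewed, at most 10 in all, crops included, and the job is handed in when it is done.

Besides the shell and the picture viewer there is one more tool, called after ">>>" in YAML: its name, and indented under it one key for each argument. arm_command: Moves the arm, as the interface text tells. Its arguments: {"type":"object","properties":{"commands":{"type":"array","items":{"type":"array"}},"gripper":{"type":"number"},"newtons":{"type":"number"}},"required":["commands"]}

```bash
mkdir -p pics; ls; python3 - <<'E'
from bench import sensors, optics, ctrl
import cv2, numpy as np
s=sensors.observe(); print(s['clock'],s['position'],s['tcp_rot'],s['gripper_width'],s['ft_force'])
for n in('top','side'):
    p,d=optics.read_camera(n); cv2.imwrite(f'pics/{n}0.png',p[:,:,::-1]); np.save(f'pics/{n}0.npy',d)
    c=optics.get_calibration(n); print(n,{k:np.round(v,3).tolist() for k,v in c.items()})
print(optics.get_calibration('wrist'))
E
```

```text
pics
0.0 [0.27213481 0.56234266 0.19910662] [-7.02034481e-01 -3.06174282e+00  1.68199483e-03] 0.08562296306821329 [-0.57258399  0.57026955 -0.25345577]
top {'fx': 454.1, 'fy': 454.1, 'cx': 324.055, 'cy': 201.212, 'R': [[0.023, -1.0, 0.005], [-0.997, -0.023, -0.077], [0.077, -0.003, -0.997]], 't': [-0.001, 0.607, 1.113]}
side {'fx': 415.761, 'fy': 415.761, 'cx': 318.747, 'cy': 195.177, 'R': [[0.991, -0.135, -0.005], [-0.072, -0.498, -0.864], [0.114, 0.857, -0.503]], 't': [-0.602, 0.135, 1.051]}
{'fx': 290.87647223473886, 'fy': 290.87647223473886, 'cx': 321.1339207430179, 'cy': 201.09887547999915, 'hand_eye': array([[-8.78795516e-05, -9.47143538e-01, -3.20810085e-01,
         8.30078139e-02],
       [ 9.99999976e-01, -1.87538622e-05, -2.18562176e-04,
         8.82941192e-04],
       [ 2.00993324e-04, -3.20810097e-01,  9.47143517e-01,
        -1.74393594e-01],
       [ 0.00000000e+00,  0.00000000e+00,  0.00000000e+00,
         1.00000000e+00]])}
```

View pics/top0.png

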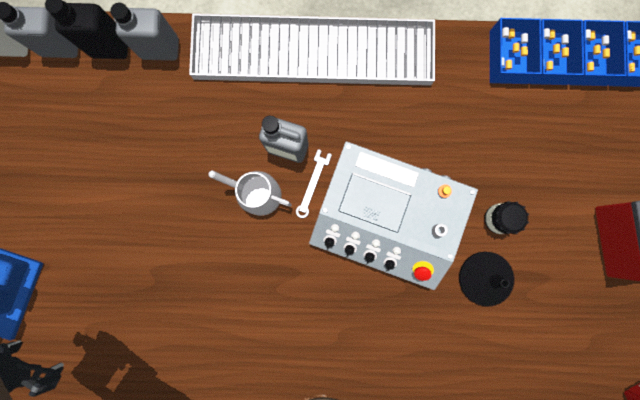

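View pics/side0.png

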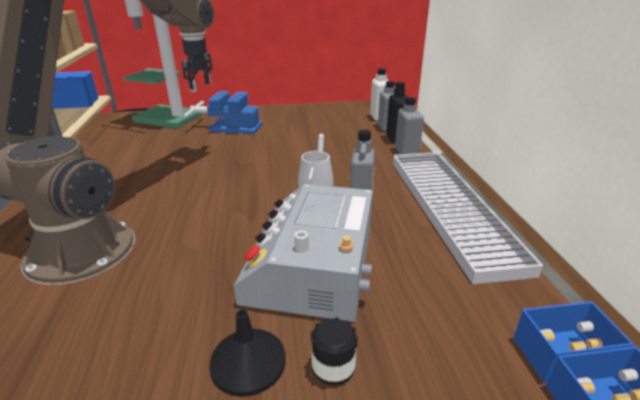

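The top view shows the box, with the flap's corners near (352,175), (411,192), (401,231) and (340,213) and the ribs near (372,213). The socket is at (440,230) and the plug at (445,190), both right of the flap. The side view agrees with this.

```bash
cat > h.py <<'E'
from bench import sensors, optics
import numpy as np, cv2
from scipy.spatial.transform import Rotation as Ro
def wristcal(s):
    c=optics.get_calibration('wrist'); H=c['hand_eye']
    Rt=Ro.from_rotvec(s['tcp_rot']).as_matrix()
    return c, Rt@H[:3,:3], Rt@H[:3,3]+np.array(s['position'])
def fixed(n):
    c=optics.get_calibration(n); R=np.array(c['R']); return c,R.T,-R.T@np.array(c['t'])
def ray(cal,uv,z):
    c,R,o=cal; uv=np.atleast_2d(np.array(uv,float))
    d=np.c_[(uv[:,0]-c['cx'])/c['fx'],(uv[:,1]-c['cy'])/c['fy'],np.ones(len(uv))]@R.T
    return o+d*((z-o[2])/d[:,2])[:,None]
def rel(s,target,rotz=None):
    """tool-frame shift (shares) to target"""
    Rt=Ro.from_rotvec(s['tcp_rot']).as_matrix()
    return Rt.T@(np.array(target)-s['position'])/0.4
E
python3 - <<'E'
from h import *
cal=fixed('top')
P=ray(cal,[(352,175),(411,192),(401,231),(340,213),(372,213)],.13); print(P.round(4))
# box deck rear corners & deck depth
d=np.load('pics/top0.npy'); 
for u,v in [(372,195),(425,215),(390,185)]:
    c,R,o=cal; z=d[v,u]; print(z,(o+R@(np.array([(u-c['cx'])/c['fx'],(v-c['cy'])/c['fy'],1])*z)).round(4))
y=(P[0]-P[1]+P[3]-P[2])[:2]; a=np.arctan2(-y[0],y[1]); print('yaw',a,np.hypot(*(P[0]-P[1])),np.hypot(*(P[0]-P[3])[:2]))
s=sensors.observe(); Rt=Ro.from_rotvec(s['tcp_rot']).as_matrix(); print(Rt.round(3), 'tool y ang',np.arctan2(-Rt[0,1],Rt[1,1]))
ctr=P[:4].mean(0); X=np.array([np.cos(a),np.sin(a),0]); Y=np.array([-np.sin(a),np.cos(a),0])
press=ctr-.02*X; print(ctr,press, np.r_[s['position']])
E
```

```text
[[ 0.6602 -0.0494  0.13  ]
 [ 0.6244 -0.1843  0.13  ]
 [ 0.5354 -0.1624  0.13  ]
 [ 0.5729 -0.0239  0.13  ]
 [ 0.5746 -0.0963  0.13  ]]
1.0340463 [ 0.6157 -0.096   0.1274]
1.0309849 [ 0.5729 -0.217   0.1276]
1.0368407 [ 0.6397 -0.1368  0.1266]Traceback (most recent call last):
  File "<stdin>", line 8, in <module>
TypeError: return arrays must be of ArrayType
```

>>> arm_command:
  commands:
    - [[0, 0, -0.1], [0, 0, -0.063]]
    - [[0, 0, -0.1], [0, 0, -0.063]]
    - [[-0.0585, -0.07, 0], [0, 0, 0]]
    - [[-0.0585, -0.07, 0], [0, 0, 0]]
    - [[-0.0585, -0.07, 0], [0, 0, 0]]
    - [[-0.0585, -0.07, 0], [0, 0, 0]]
    - [[-0.0585, -0.07, 0], [0, 0, 0]]
    - [[-0.0585, -0.07, 0], [0, 0, 0]]
    - [[-0.0585, -0.07, 0], [0, 0, 0]]
    - [[-0.0585, -0.07, 0], [0, 0, 0]]
    - [[-0.0585, -0.07, 0], [0, 0, 0]]
    - [[-0.0585, -0.07, 0], [0, 0, 0]]
  gripper: -1

```text
clock: 1.1
position: [0.4261, 0.2299, 0.2796]
tcp_rot: [-0.41, -3.115, 0.0]
ft_force: [-0.1, 0.5, -0.1]
gripper_width: 0.0002
finger_force: 0.0
```

>>> arm_command:
  commands:
    - [[-0.0585, -0.07, 0], [0, 0, 0]]
    - [[-0.0585, -0.07, 0], [0, 0, 0]]
    - [[-0.0585, -0.07, 0], [0, 0, 0]]
    - [[-0.0585, -0.07, 0], [0, 0, 0]]
    - [[-0.0585, -0.07, 0], [0, 0, 0]]
    - [[-0.0585, -0.07, 0], [0, 0, 0]]
    - [[-0.0585, -0.07, 0], [0, 0, 0]]
    - [[-0.0585, -0.07, 0], [0, 0, 0]]
    - [[-0.0585, -0.07, 0], [0, 0, 0]]
    - [[0, 0, 0], [0, 0, 0]]
    - [[0, 0, 0], [0, 0, 0]]

```text
clock: 2.02
position: [0.5642, -0.0679, 0.2788]
tcp_rot: [-0.414, -3.113, -0.0]
ft_force: [0.0, 0.7, 0.4]
gripper_width: -0.0002
finger_force: 0.0
```

```bash
python3 - <<'E'
from h import *
s=sensors.observe(); p,d=optics.read_camera('wrist'); cv2.imwrite('pics/w1.png',p[:,:,::-1]); np.savez('pics/w1',d=d,pos=s['position'],rot=s['tcp_rot'])
print(s['clock'],s['position'],s['tcp_rot'],s['gripper_width'],s['ft_force'])
E
```

```text
2.0167 [ 0.56418826 -0.06785007  0.27881745] [-4.14093594e-01 -3.11278251e+00 -4.74367552e-04] -0.00023372181744070274 [0.0263874  0.74644865 0.38644813]
```

View pics/w1.png

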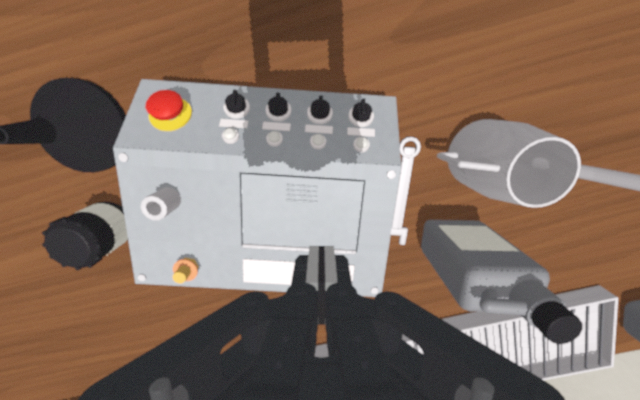

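The wrist view shows the flap's corners at (241,173), (364,181), (357,251) and (241,248). The ribs are at about (303,192), near the front edge.

```bash
python3 - <<'E'
from h import *
f=np.load('pics/w1.npz'); s=dict(position=f['pos'],tcp_rot=f['rot']); cal=wristcal(s)
P=ray(cal,[(241,173),(364,181),(357,251),(241,248),(303,192)],.13); print(P.round(4))
fr,fl,rl,rr=P[:4]; y=(fl-fr+rl-rr)[:2]; a=np.arctan2(-y[0],y[1]); print('yaw',a,np.linalg.norm(fl-fr),np.linalg.norm(rl-rr),np.linalg.norm(fl-rl),np.linalg.norm(fr-rr))
X=np.array([np.cos(a),np.sin(a),0]); ctr=P[:4].mean(0); pr=ctr-.02*X; print('ctr',ctr,'press',pr)
d=f['d']; 
for u,v in [(300,220),(200,240),(330,225)]:
    c,R,o=cal; print((o+R@(np.array([(u-c['cx'])/c['fx'],(v-c['cy'])/c['fy'],1])*d[v,u])).round(4))
pr=np.array([.5788,-.0998,.15]); print(rel(s,pr))
E
```

```text
[[ 0.5336 -0.153   0.13  ]
 [ 0.5793 -0.0201  0.13  ]
 [ 0.6649 -0.0479  0.13  ]
 [ 0.6232 -0.1859  0.13  ]
 [ 0.5736 -0.0913  0.13  ]]
yaw -0.31218890384013304 0.14048573482706034 0.1441163791686527 0.08998802785451178 0.09544904349760339
ctr [ 0.60022627 -0.10172436  0.13      ] press [ 0.581193   -0.09558151  0.13      ]
[ 0.6061 -0.1045  0.1307]
[ 0.5998 -0.231   0.1295]
[ 0.6214 -0.0714  0.1316]
[-0.05659656 -0.06758443  0.32195599]
```

>>> arm_command:
  commands:
    - [[-0.058, -0.063, 0], [0, 0, 0.014]]
    - [[0, 0, 0.084], [0, 0, 0]]
    - [[0, 0, 0.084], [0, 0, 0]]
    - [[0, 0, 0.084], [0, 0, 0]]
    - [[0, 0, 0.076], [0, 0, 0]]
    - [[0, 0, 0], [0, 0, 0]]
    - [[0, 0, 0], [0, 0, 0]]

```text
clock: 2.65
position: [0.5795, -0.0955, 0.1483]
tcp_rot: [-0.441, -3.108, -0.001]
ft_force: [1.4, -0.5, 1.3]
gripper_width: -0.0
finger_force: 0.0
```

>>> arm_command:
  commands:
    - [[0, 0, 0.02], [0, 0, 0]]
    - [[0, 0, 0.01], [0, 0, 0]]
    - [[0, 0, 0.005], [0, 0, 0]]
    - [[0, 0, 0.005], [0, 0, 0]]
    - [[0, 0, 0], [0, 0, 0]]

```text
clock: 3.07
position: [0.58, -0.0967, 0.1328]
tcp_rot: [0.443, 3.11, 0.0]
ft_force: [-0.1, -0.0, -1.2]
gripper_width: -0.0002
finger_force: 0.0
```

>>> arm_command:
  commands:
    - [[0, 0, 0.005], [0, 0, 0]]
    - [[0, 0, 0.005], [0, 0, 0]]
    - [[0, 0, 0.004], [0, 0, 0]]
    - [[0, 0, 0.003], [0, 0, 0]]
    - [[0, 0, 0], [0, 0, 0]]

```text
clock: 3.48
position: [0.5798, -0.0967, 0.1254]
tcp_rot: [-0.443, -3.11, -0.0]
ft_force: [-0.7, -0.1, 0.1]
gripper_width: 0.0003
finger_force: 0.0
```

>>> arm_command:
  commands:
    - [[0, 0, 0.003], [0, 0, 0]]
    - [[0, 0, 0.003], [0, 0, 0]]
    - [[0, 0, 0], [0, 0, 0]]

```text
clock: 3.73
position: [0.5799, -0.0967, 0.1231]
tcp_rot: [-0.443, -3.11, -0.0]
ft_force: [0.0, 0.2, -0.5]
gripper_width: -0.0
finger_force: 0.0
```

>>> arm_command:
  commands:
    - [[0, 0, 0.003], [0, 0, 0]]
    - [[0, 0, 0.002], [0, 0, 0]]
    - [[0, 0, 0], [0, 0, 0]]

```text
clock: 3.98
position: [0.5799, -0.0967, 0.1211]
tcp_rot: [-0.443, -3.11, -0.0]
ft_force: [0.3, 0.3, -0.0]
gripper_width: -0.0
finger_force: 0.0
```

```bash
python3 - <<'E'
from h import *
s=sensors.observe(); p,d=optics.read_camera('wrist'); cv2.imwrite('pics/w2.png',p[:,:,::-1]); np.savez('pics/w2',d=d,pos=s['position'],rot=s['tcp_rot'])
print(s['clock'],s['position'],s['tcp_rot'],s['gripper_width'],s['ft_force'])
E
```

```text
3.9833 [ 0.57987863 -0.09668211  0.12110267] [-4.42773720e-01 -3.11004311e+00 -1.74934247e-04] -4.617028713136987e-05 [ 0.26714355  0.3411072  -0.01497232]
```

View pics/w2.png

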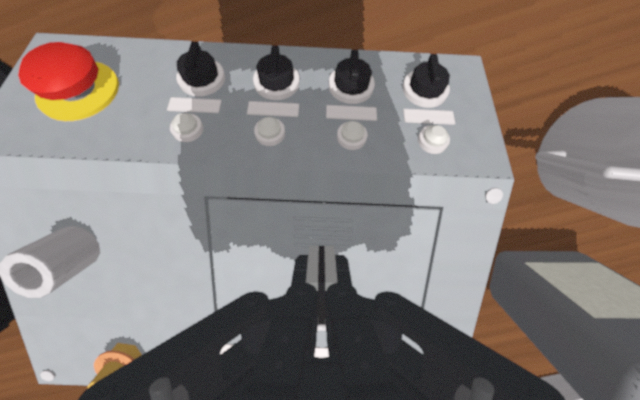

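The tips at (322,250) are over the flap, just behind the ribs at (322,228). I can't tell whether they touch, so I'll check the deck height from depth.

```bash
python3 - <<'E'
from h import *
f=np.load('pics/w2.npz'); s=dict(position=f['pos'],tcp_rot=f['rot']); cal=wristcal(s); d=f['d']; c,R,o=cal
for u,v in [(322,225),(260,230),(390,230),(260,260),(390,260),(240,280),(150,200),(130,300),(450,250),(322,185),(200,190),(460,190)]:
    print((u,v),(o+R@(np.array([(u-c['cx'])/c['fx'],(v-c['cy'])/c['fy'],1])*np.median(d[v-2:v+3,u-2:u+3]))).round(4))
P=ray(cal,[(207,198),(441,208),(322,228)],.126); print(P)
t=R.T@(s['position']-o); print('tcp px',c['cx']+c['fx']*t[0]/t[2],c['cy']+c['fy']*t[1]/t[2],t)
E
```

```text
(322, 225) [ 0.5692 -0.0921  0.1307]
(260, 230) [ 0.5617 -0.1299  0.1307]
(390, 230) [ 0.5842 -0.0526  0.1308]
(260, 260) [ 0.5817 -0.1372  0.1305]
(390, 260) [ 0.6049 -0.0569  0.1306]
(240, 280) [ 0.592  -0.1549  0.1306]
(150, 200) [ 0.525  -0.1865  0.1303]
(130, 300) [ 0.5861 -0.2326  0.1302]
(450, 250) [ 0.6087 -0.0188  0.1302]
(322, 185) [ 0.5448 -0.085   0.1304]
(200, 190) [ 0.5276 -0.1553  0.1302]
(460, 190) [ 0.5706 -0.0074  0.1302]
[[ 0.53423336 -0.15535051  0.126     ]
 [ 0.58078153 -0.01859841  0.126     ]
 [ 0.57316456 -0.09322998  0.126     ]]
tcp px 319.7836331640039 235.28253375006952 [-0.00089015  0.02253499  0.19175531]
```

```bash
python3 - <<'E'
from h import *
f=np.load('pics/w2.npz'); s=dict(position=f['pos'],tcp_rot=f['rot']); c,R,o=wristcal(s); d=f['d']
H=c['hand_eye']
for u in (312,335):
  for v in range(236,290,4):
    q=np.array([(u-c['cx'])/c['fx'],(v-c['cy'])/c['fy'],1])*d[v,u]
    print((u,v),d[v,u].round(4),'tool',(H[:3,:3]@q+H[:3,3]).round(4),'z',(o+R@q)[2].round(4))
E
```

```text
(312, 236) 0.1818 tool [ 0.0039 -0.0048 -0.0092] z 0.1303
(312, 240) 0.1823 tool [ 0.0013 -0.0048 -0.0096] z 0.1307
(312, 244) 0.1827 tool [-0.0013 -0.0048 -0.01  ] z 0.1311
(312, 248) 0.1523 tool [ 0.0107 -0.0039 -0.038 ] z 0.1591
(312, 252) 0.1476 tool [ 0.011  -0.0037 -0.0428] z 0.1639
(312, 256) 0.1435 tool [ 0.0112 -0.0036 -0.0472] z 0.1683
(312, 260) 0.1395 tool [ 0.0114 -0.0035 -0.0513] z 0.1725
(312, 264) 0.1354 tool [ 0.0117 -0.0034 -0.0555] z 0.1766
(312, 268) 0.1339 tool [ 0.0108 -0.0033 -0.0575] z 0.1786
(312, 272) 0.1306 tool [ 0.0108 -0.0032 -0.0609] z 0.182
(312, 276) 0.1284 tool [ 0.0103 -0.0031 -0.0633] z 0.1845
(312, 280) 0.125 tool [ 0.0106 -0.003  -0.0668] z 0.1879
(312, 284) 0.1231 tool [ 0.0101 -0.003  -0.0691] z 0.1902
(312, 288) 0.1175 tool [ 0.0119 -0.0028 -0.0744] z 0.1955
(335, 236) 0.1813 tool [ 0.0041  0.0095 -0.0097] z 0.1308
(335, 240) 0.1816 tool [ 0.0016  0.0096 -0.0101] z 0.1312
(335, 244) 0.1841 tool [-0.0019  0.0097 -0.0088] z 0.1299
(335, 248) 0.1835 tool [-0.004   0.0096 -0.0101] z 0.1312
(335, 252) 0.1848 tool [-0.007   0.0097 -0.0098] z 0.1309
(335, 256) 0.1514 tool [ 0.0072  0.0081 -0.0401] z 0.1612
(335, 260) 0.1401 tool [ 0.0111  0.0076 -0.0508] z 0.1719
(335, 264) 0.1363 tool [ 0.0112  0.0074 -0.0548] z 0.1759
(335, 268) 0.1331 tool [ 0.0111  0.0072 -0.0581] z 0.1792
(335, 272) 0.1317 tool [ 0.0102  0.0072 -0.06  ] z 0.1811
(335, 276) 0.1266 tool [ 0.0114  0.0069 -0.0649] z 0.186
(335, 280) 0.124 tool [ 0.0112  0.0068 -0.0677] z 0.1888
(335, 284) 0.1188 tool [ 0.0127  0.0066 -0.0727] z 0.1938
(335, 288) 0.1182 tool [ 0.0115  0.0065 -0.0738] z 0.1949
```

Depth puts the visible fingertip at tool z of about -0.037, so the finger ends some 29 mm above the flap. That explains the zero force. I'll check it from the side camera.

```bash
python3 - <<'E'
from h import *
s=sensors.observe()
p,d=optics.read_camera('side'); c,Rw,o=fixed('side'); R=Rw.T
q=R@(s['position']-o); u=c['cx']+c['fx']*q[0]/q[2]; v=c['cy']+c['fy']*q[1]/q[2]; print(u,v,q[2])
u0,v0=int(u)-75,int(v)-90
im=cv2.resize(p[v0:v0+150,u0:u0+150,::-1],(600,600),interpolation=cv2.INTER_CUBIC)
cv2.circle(im,(int((u-u0)*4),int((v-v0)*4)),4,(0,0,255),1)
cv2.imwrite('pics/s2.png',im)
E
```

```text
312.39441231343415 211.09406144895792 0.972907681917499
```

View pics/s2.png

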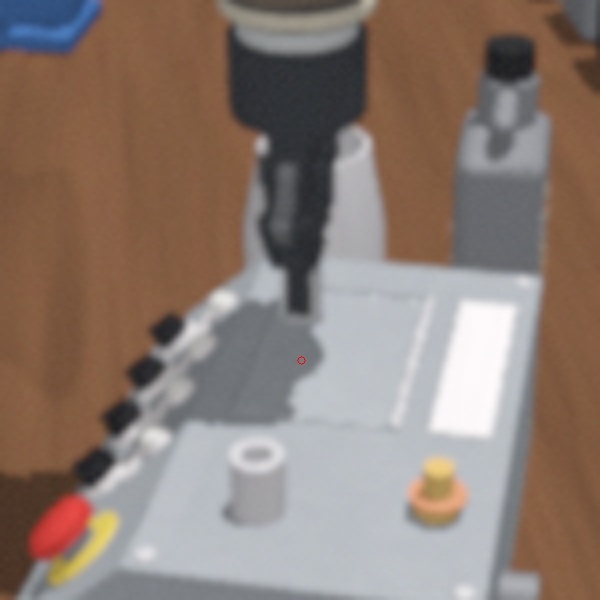

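The side view agrees: the real tip is at crop (300,322), well above the nominal TCP marked at (302,360). The fingers end about 25–37 mm short of the stated TCP, so I'll go on down and watch the force.

>>> arm_command:
  commands:
    - [[0, 0, 0.01], [0, 0, 0]]
    - [[0, 0, 0.01], [0, 0, 0]]
    - [[0, 0, 0.01], [0, 0, 0]]
    - [[0, 0, 0], [0, 0, 0]]

```text
clock: 4.42
position: [0.5795, -0.0966, 0.1082]
tcp_rot: [-0.443, -3.109, -0.0]
ft_force: [-0.1, 0.3, -0.1]
gripper_width: -0.0002
finger_force: 0.0
```

>>> arm_command:
  commands:
    - [[0, 0, 0.005], [0, 0, 0]]
    - [[0, 0, 0.005], [0, 0, 0]]
    - [[0, 0, 0], [0, 0, 0]]

```text
clock: 4.67
position: [0.5798, -0.0967, 0.1049]
tcp_rot: [-0.443, -3.11, -0.0]
ft_force: [0.2, -0.1, 0.5]
gripper_width: -0.0001
finger_force: 0.0
```

```bash
cat > tip.py <<'E'
from h import *
s=sensors.observe(); p,d=optics.read_camera('wrist'); c,R,o=wristcal(s); H=c['hand_eye']
print(s['clock'],s['position'],s['ft_force'])
for u,v in [(312,240),(312,248),(312,252),(335,252),(335,260),(260,225),(390,225),(322,225)]:
    q=np.array([(u-c['cx'])/c['fx'],(v-c['cy'])/c['fy'],1])*d[v,u]; print((u,v),(H[:3,:3]@q+H[:3,3]).round(4),(o+R@q).round(4))
E
python3 tip.py
```

```text
4.6667 [ 0.57983723 -0.09665989  0.10490592] [ 0.195344   -0.05319041  0.4729038 ]
(312, 240) [ 0.0098 -0.0042 -0.0267] [ 0.5693 -0.098   0.1316]
(312, 248) [ 0.0108 -0.0039 -0.0381] [ 0.5684 -0.0974  0.143 ]
(312, 252) [ 0.0108 -0.0038 -0.0424] [ 0.5684 -0.0973  0.1474]
(335, 252) [ 0.0017  0.0088 -0.0257] [ 0.5807 -0.0877  0.1307]
(335, 260) [ 0.0109  0.0076 -0.0506] [ 0.5715 -0.0863  0.1555]
(260, 225) [ 0.0184 -0.0331 -0.0254] [ 0.553  -0.1233  0.1303]
(390, 225) [ 0.0182  0.0393 -0.025 ] [ 0.5734 -0.0538  0.1299]
(322, 225) [ 0.0188  0.0014 -0.0265] [ 0.5621 -0.0901  0.1314]
```

>>> arm_command:
  commands:
    - [[0, 0, 0.01], [0, 0, 0]]
    - [[0, 0, 0.005], [0, 0, 0]]
    - [[0, 0, 0], [0, 0, 0]]

```text
clock: 4.97
position: [0.5798, -0.0966, 0.0988]
tcp_rot: [-0.443, -3.11, -0.0]
ft_force: [0.1, -0.1, 0.7]
gripper_width: 0.0
finger_force: 0.1
```

>>> arm_command:
  commands:
    - [[0, 0, 0.004], [0, 0, 0]]
    - [[0, 0, 0.003], [0, 0, 0]]
    - [[0, 0, 0], [0, 0, 0]]

```text
clock: 5.22
position: [0.58, -0.0967, 0.0964]
tcp_rot: [0.443, 3.11, 0.0]
ft_force: [-0.8, 0.8, 1.8]
gripper_width: 0.0001
finger_force: 0.7
```

>>> arm_command:
  commands:
    - [[0, 0, 0.004], [0, 0, 0]]
    - [[0, 0, 0], [0, 0, 0]]

```text
clock: 5.38
position: [0.58, -0.0967, 0.0948]
tcp_rot: [0.443, 3.11, 0.0]
ft_force: [1.3, 0.1, 2.3]
gripper_width: -0.0005
finger_force: 0.7
```

Contact came at about z = 0.098, so the real tip is about 32 mm behind the nominal TCP. I'll press on to the stop.

>>> arm_command:
  commands:
    - [[0, 0, 0.004], [0, 0, 0]]
    - [[0, 0, 0], [0, 0, 0]]

```text
clock: 5.55
position: [0.5802, -0.0967, 0.0935]
tcp_rot: [0.443, 3.11, -0.0]
ft_force: [-0.5, 0.2, 4.3]
gripper_width: 0.0002
finger_force: 2.0
```

>>> arm_command:
  commands:
    - [[0, 0, 0.003], [0, 0, 0]]
    - [[0, 0, 0], [0, 0, 0]]

```text
clock: 5.72
position: [0.5802, -0.0968, 0.0933]
tcp_rot: [0.442, 3.109, -0.0]
ft_force: [-4.1, 1.0, 12.1]
gripper_width: -0.0002
finger_force: 6.5
```

The flap is at the stop with 12 N. Now I'll release and clear up and forwards.

>>> arm_command:
  commands:
    - [[0.01, 0, -0.09], [0, 0, 0]]
    - [[0.06, 0, -0.08], [0, 0, 0]]
    - [[0.07, 0, -0.07], [0, 0, 0]]
    - [[0.07, 0, -0.07], [0, 0, 0]]
    - [[0.07, 0, -0.05], [0, 0, 0]]
    - [[0, 0, 0], [0, 0, 0]]
    - [[0, 0, 0], [0, 0, 0]]
    - [[0, 0, 0], [0, 0, 0]]
    - [[0, 0, 0], [0, 0, 0]]
    - [[0, 0, 0], [0, 0, 0]]
    - [[0, 0, 0], [0, 0, 0]]
    - [[0, 0, 0], [0, 0, 0]]

```text
clock: 6.72
position: [0.4726, -0.0655, 0.2354]
tcp_rot: [-0.443, -3.109, -0.0]
ft_force: [0.3, 0.7, -0.3]
gripper_width: -0.0006
finger_force: 0.0
```

>>> arm_command:
  commands:
    - [[0, 0, 0], [0, 0, 0]]
    - [[0, 0, 0], [0, 0, 0]]
    - [[0, 0, 0], [0, 0, 0]]
    - [[0, 0, 0], [0, 0, 0]]
    - [[0, 0, 0], [0, 0, 0]]
    - [[0, 0, 0], [0, 0, 0]]
    - [[0, 0, 0], [0, 0, 0]]
    - [[0, 0, 0], [0, 0, 0]]
    - [[0, 0, 0], [0, 0, 0]]
    - [[0, 0, 0], [0, 0, 0]]
    - [[0, 0, 0], [0, 0, 0]]
    - [[0, 0, 0], [0, 0, 0]]

```text
clock: 7.72
position: [0.4724, -0.0654, 0.2361]
tcp_rot: [0.443, 3.11, 0.0]
ft_force: [0.4, 0.1, 0.0]
gripper_width: -0.0002
finger_force: 0.0
```

```bash
python3 - <<'E'
from h import *
s=sensors.observe(); p,d=optics.read_camera('wrist'); cv2.imwrite('pics/w3.png',p[:,:,::-1]); np.savez('pics/w3',d=d,pos=s['position'],rot=s['tcp_rot'])
print(s['clock'],s['position'],s['tcp_rot'],s['ft_force'])
E
```

```text
7.7167 [ 0.47237876 -0.0654359   0.23610696] [4.42760338e-01 3.11019374e+00 1.76128894e-04] [0.40817775 0.08993865 0.00735318]
```

View pics/w3.png

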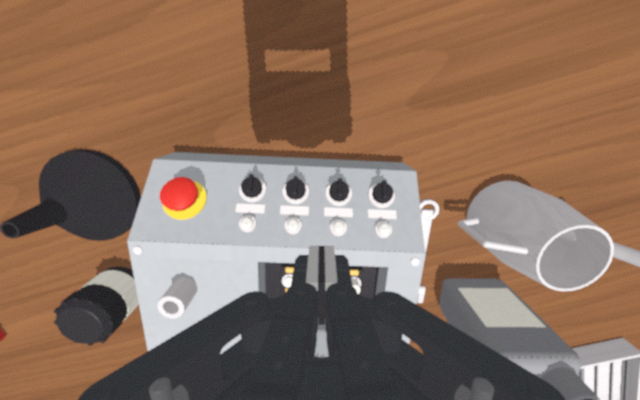

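The flap stands open and the compartment shows from v = 262, with button tops partly visible at (290,280) and (355,283). The fingers hide the rest. I'll move up and rearwards, as in the first hover, to see the whole row.

>>> arm_command:
  commands:
    - [[0, 0, -0.1], [0, 0, 0]]
    - [[-0.06, 0, -0.05], [0, 0, 0]]
    - [[-0.08, 0, 0], [0, 0, 0]]
    - [[-0.06, 0, 0], [0, 0, 0]]
    - [[0, 0, 0], [0, 0, 0]]
    - [[0, 0, 0], [0, 0, 0]]
    - [[0, 0, 0], [0, 0, 0]]
    - [[0, 0, 0], [0, 0, 0]]

```text
clock: 8.43
position: [0.5484, -0.0875, 0.2961]
tcp_rot: [-0.443, -3.11, -0.0]
ft_force: [0.6, 0.6, 0.1]
gripper_width: 0.0001
finger_force: 0.0
```

```bash
python3 - <<'E'
from h import *
s=sensors.observe(); p,d=optics.read_camera('wrist'); cv2.imwrite('pics/w4.png',p[:,:,::-1]); np.savez('pics/w4',d=d,p=p,pos=s['position'],rot=s['tcp_rot'])
print(s['clock'],s['position'],s['tcp_rot'],s['ft_force'])
cv2.imwrite('pics/w4c.png',cv2.resize(p[160:310,200:400,::-1],(800,600),interpolation=cv2.INTER_CUBIC))
E
```

```text
8.4333 [ 0.54844069 -0.08750086  0.29611152] [-4.42502775e-01 -3.10989330e+00 -2.36147335e-04] [0.59153248 0.56723799 0.07734567]
```

View pics/w4c.png

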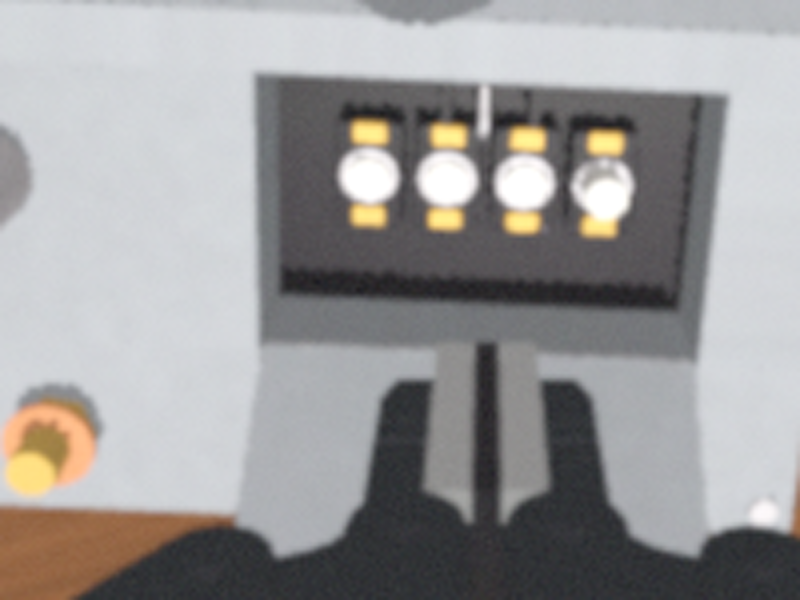

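The four buttons are at crop (369,175), (446,180), (524,183) and (604,190). The rightmost, at box +y, stands proud with its top near crop (607,198), which is pixel (351.8,209.5). The flap is open.

```bash
python3 - <<'E'
from h import *
f=np.load('pics/w4.npz'); s=dict(position=f['pos'],tcp_rot=f['rot']); c,R,o=cal=wristcal(s); d=f['d']
B=[ray(cal,[(200+u/4,160+v/4)],z)[0] for u,v,z in [(369,173,.108),(446,178,.108),(524,181,.108),(607,198,.118)]]
print(np.array(B).round(4)); print(np.linalg.norm(np.diff(np.array(B)[:,:2],axis=0),axis=1)); 
for u,v in [(352,209),(331,205),(311,204)]: print((o+R@(np.array([(u-c['cx'])/c['fx'],(v-c['cy'])/c['fy'],1])*d[v,u])).round(4))
# socket/plug top positions from the first look
print(ray(cal,[(200+45/4,160+440/4)],.15))
f=np.load('pics/w1.npz'); print('socket',ray(wristcal(dict(position=f['pos'],tcp_rot=f['rot'])),[(155,208)],.165))
for t in [B[3],B[2]+(B[2]-B[0])/2]: print(t, rel(s,[t[0],t[1],.106]))
E
```

```text
[[ 0.5792 -0.1352  0.108 ]
 [ 0.5879 -0.1113  0.108 ]
 [ 0.5961 -0.0869  0.108 ]
 [ 0.6057 -0.062   0.118 ]]
[0.02543297 0.02579136 0.02661204]
[ 0.605  -0.0616  0.1185]
[ 0.5958 -0.0868  0.1081]
[ 0.5868 -0.1116  0.1088]
[[ 0.62286259 -0.25291717  0.15      ]]
socket [[ 0.54009921 -0.24190901  0.165     ]]
[ 0.60573468 -0.06203719  0.118     ] [-0.11998045  0.10103958  0.47524139]
[ 0.60462329 -0.06269582  0.108     ] [-0.11777152  0.09868335  0.47524203]
```

>>> arm_command:
  commands:
    - [[-0.06, 0.05, 0], [0, 0, 0]]
    - [[-0.058, 0.05, 0], [0, 0, 0]]
    - [[0, 0, 0.09], [0, 0, 0]]
    - [[0, 0, 0.09], [0, 0, 0]]
    - [[0, 0, 0.09], [0, 0, 0]]
    - [[0, 0, 0.09], [0, 0, 0]]
    - [[0, 0, 0.06], [0, 0, 0]]
    - [[0, 0, 0.03], [0, 0, 0]]
    - [[0, 0, 0], [0, 0, 0]]
    - [[0, 0, 0], [0, 0, 0]]

```text
clock: 9.32
position: [0.6055, -0.0624, 0.1164]
tcp_rot: [-0.443, -3.11, -0.0]
ft_force: [0.9, 0.1, -0.3]
gripper_width: -0.0001
finger_force: 0.0
```

```bash
python3 - <<'E'
from h import *
s=sensors.observe(); p,d=optics.read_camera('wrist'); 
print(s['clock'],s['position'],s['tcp_rot'],s['ft_force'])
cv2.imwrite('pics/w5.png',p[:,:,::-1])
E
```

```text
9.3167 [ 0.60547233 -0.06244296  0.11639976] [-4.42596083e-01 -3.10982153e+00 -1.80629196e-04] [ 0.8678492   0.10381934 -0.27956676]
```

View pics/w5.png

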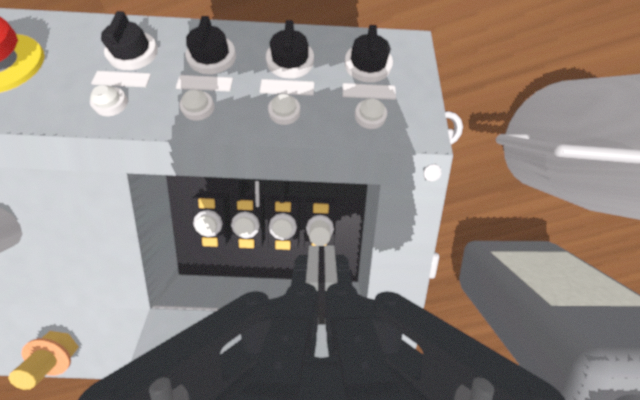

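The tripped button at (320,230) lies directly ahead of the closed fingertips at (322,250), with clearance to the walls. Going down.

>>> arm_command:
  commands:
    - [[0, 0, 0.03], [0, 0, 0]]
    - [[0, 0, 0.025], [0, 0, 0]]
    - [[0, 0, 0.01], [0, 0, 0]]
    - [[0, 0, 0], [0, 0, 0]]

```text
clock: 9.7
position: [0.6054, -0.0625, 0.0898]
tcp_rot: [-0.443, -3.11, -0.0]
ft_force: [0.6, -0.4, -0.2]
gripper_width: 0.0002
finger_force: 0.0
```

>>> arm_command:
  commands:
    - [[0, 0, 0.01], [0, 0, 0]]
    - [[0, 0, 0.005], [0, 0, 0]]
    - [[0, 0, 0], [0, 0, 0]]

```text
clock: 9.95
position: [0.606, -0.0626, 0.0842]
tcp_rot: [0.443, 3.11, 0.0]
ft_force: [0.4, 0.2, -0.2]
gripper_width: 0.0
finger_force: 0.0
```

>>> arm_command:
  commands:
    - [[0, 0, 0.005], [0, 0, 0]]
    - [[0, 0, 0.005], [0, 0, 0]]
    - [[0, 0, 0], [0, 0, 0]]

```text
clock: 10.2
position: [0.6058, -0.0625, 0.08]
tcp_rot: [0.443, 3.11, 0.0]
ft_force: [0.4, 0.3, 0.5]
gripper_width: -0.0001
finger_force: 0.0
```

```bash
python3 - <<'E'
from h import *
s=sensors.observe(); p,d=optics.read_camera('wrist'); c,R,o=wristcal(s); H=c['hand_eye']
print(s['clock'],s['position'],s['ft_force'])
for u in (310,320,332):
  for v in range(216,264,4):
    q=np.array([(u-c['cx'])/c['fx'],(v-c['cy'])/c['fy'],1])*d[v,u]; print((u,v),(H[:3,:3]@q+H[:3,3]).round(4),(o+R@q).round(4),p[v,u])
cv2.imwrite('pics/w6.png',cv2.resize(p[160:310,220:420,::-1],(800,600),interpolation=cv2.INTER_CUBIC))
E
```

```text
10.2 [ 0.60584796 -0.06254413  0.07998222] [0.35865223 0.2628366  0.47279704]
(310, 216) [ 0.0187 -0.0058 -0.0127] [ 0.5863 -0.0628  0.0927] [38 35 38]
(310, 220) [ 0.0187 -0.0055 -0.0189] [ 0.5864 -0.0626  0.0989] [43 42 46]
(310, 224) [ 0.0176 -0.0054 -0.0222] [ 0.5874 -0.0628  0.1022] [53 45 47]
(310, 228) [ 0.015  -0.0055 -0.0218] [ 0.59   -0.0636  0.1018] [62 55 51]
(310, 232) [ 0.0124 -0.0055 -0.0217] [ 0.5924 -0.0644  0.1017] [71 59 51]
(310, 236) [ 0.01   -0.0055 -0.0219] [ 0.5947 -0.0651  0.1019] [44 44 46]
(310, 240) [ 0.0079 -0.0055 -0.023 ] [ 0.5967 -0.0656  0.1029] [113 111 114]
(310, 244) [ 0.0064 -0.0055 -0.025 ] [ 0.5982 -0.066   0.105 ] [184 181 183]
(310, 248) [ 0.0109 -0.0049 -0.0383] [ 0.594  -0.0642  0.1182] [151 149 150]
(310, 252) [ 0.0116 -0.0047 -0.0439] [ 0.5934 -0.0638  0.1238] [150 149 146]
(310, 256) [ 0.0109 -0.0046 -0.0468] [ 0.594  -0.0639  0.1267] [152 150 150]
(310, 260) [ 0.0112 -0.0044 -0.0511] [ 0.5938 -0.0637  0.1311] [148 148 146]
(320, 216) [ 0.0181  0.0002 -0.0111] [ 0.5885 -0.0573  0.0911] [42 42 43]
(320, 220) [ 0.0179  0.0002 -0.017 ] [ 0.5
[... 989 characters left out ...]
 0.1019] [44 39 42]
(332, 228) [ 0.0151  0.0071 -0.0221] [ 0.5933 -0.0515  0.1021] [46 44 45]
(332, 232) [ 0.0128  0.0071 -0.0225] [ 0.5956 -0.0522  0.1025] [39 38 39]
(332, 236) [ 0.0104  0.0071 -0.0228] [ 0.5979 -0.0528  0.1028] [45 39 45]
(332, 240) [ 0.0074  0.0072 -0.022 ] [ 0.6007 -0.0536  0.102 ] [46 44 47]
(332, 244) [ 0.0052  0.0072 -0.0227] [ 0.6028 -0.0542  0.1027] [142 139 141]
(332, 248) [ 0.0109  0.0066 -0.0383] [ 0.5972 -0.0532  0.1183] [151 149 148]
(332, 252) [ 0.0109  0.0064 -0.0426] [ 0.5972 -0.0533  0.1225] [150 150 148]
(332, 256) [ 0.0117  0.0062 -0.048 ] [ 0.5964 -0.0533  0.128 ] [151 150 149]
(332, 260) [ 0.0107  0.0062 -0.0503] [ 0.5972 -0.0536  0.1303] [150 150 147]
```

View pics/w6.png

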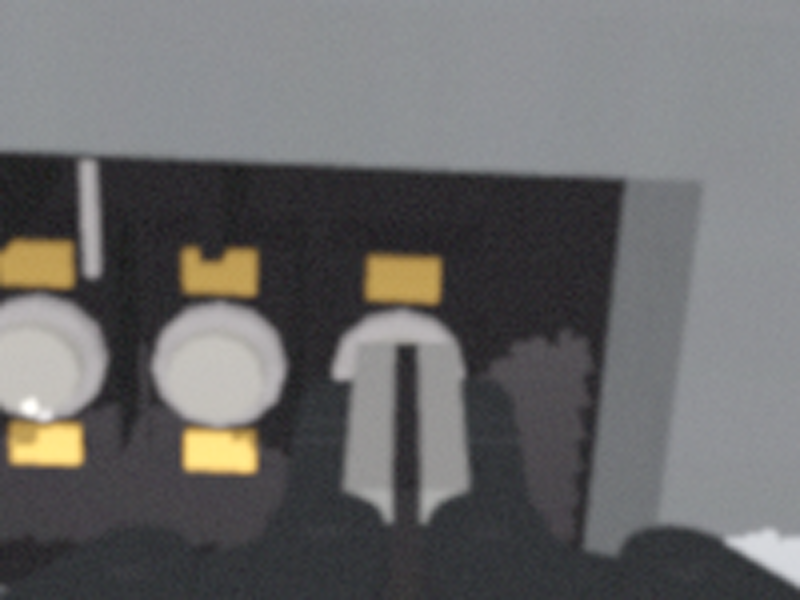

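The fingertips cover the button squarely, since only the front rim of its collar shows at crop (400,330). No force yet, so I'll keep going down.

>>> arm_command:
  commands:
    - [[0, 0, 0.005], [0, 0, 0]]
    - [[0, 0, 0.005], [0, 0, 0]]
    - [[0, 0, 0], [0, 0, 0]]

```text
clock: 10.5
position: [0.6057, -0.0625, 0.0764]
tcp_rot: [0.443, 3.11, 0.0]
ft_force: [-0.5, 0.4, 4.9]
gripper_width: -0.0
finger_force: 2.7
```

>>> arm_command:
  commands:
    - [[0, 0, 0.005], [0, 0, 0]]
    - [[0, 0, 0.005], [0, 0, 0]]
    - [[0, 0, 0], [0, 0, 0]]

```text
clock: 10.75
position: [0.6061, -0.0626, 0.0756]
tcp_rot: [0.442, 3.108, -0.0]
ft_force: [-11.3, 2.0, 37.0]
gripper_width: -0.0003
finger_force: 18.6
```

>>> arm_command:
  commands:
    - [[0, 0, 0.004], [0, 0, 0]]
    - [[0, 0, 0.004], [0, 0, 0]]
    - [[0, 0, 0], [0, 0, 0]]

```text
clock: 11.0
position: [0.6065, -0.0626, 0.075]
tcp_rot: [0.442, 3.105, -0.001]
ft_force: [-20.8, 3.1, 63.3]
gripper_width: 0.0
finger_force: 31.5
```

It reached a firm stop at z = 0.0756, which is the expected home height. I'll back off, rise and check.

>>> arm_command:
  commands:
    - [[0, 0, -0.018], [0, 0, 0]]
    - [[0, 0, -0.05], [0, 0, 0]]
    - [[0, 0, -0.09], [0, 0, 0]]
    - [[0, 0, -0.1], [0, 0, 0]]
    - [[0, 0, -0.1], [0, 0, 0]]
    - [[0, 0, -0.1], [0, 0, 0]]
    - [[0.06, -0.05, -0.09], [0, 0, 0]]
    - [[0.058, -0.05, 0], [0, 0, 0]]
    - [[0, 0, 0], [0, 0, 0]]
    - [[0, 0, 0], [0, 0, 0]]
    - [[0, 0, 0], [0, 0, 0]]

```text
clock: 11.92
position: [0.553, -0.0862, 0.2832]
tcp_rot: [-0.443, -3.11, -0.0]
ft_force: [0.7, -0.1, 0.6]
gripper_width: -0.0002
finger_force: 0.0
```

```bash
python3 - <<'E'
from h import *
s=sensors.observe(); p,d=optics.read_camera('wrist'); c,R,o=wristcal(s)
print(s['clock'],s['position'],s['ft_force'])
cv2.imwrite('pics/w7.png',cv2.resize(p[160:310,200:400,::-1],(800,600),interpolation=cv2.INTER_CUBIC))
for t in [(.605,-.062,.108),(.5958,-.0868,.108),(.5879,-.1113,.108)]:
    q=R.T@(np.array(t)-o); u=int(round(c['cx']+c['fx']*q[0]/q[2])); v=int(round(c['cy']+c['fy']*q[1]/q[2]))
    z=np.median(d[v-1:v+2,u-1:u+2]); print((u,v),(o+R@(np.array([(u-c['cx'])/c['fx'],(v-c['cy'])/c['fy'],1])*z)).round(4))
E
```

```text
11.9167 [ 0.55298593 -0.08618831  0.28320122] [ 0.71357042 -0.13252763  0.60361642]
(350, 207) [ 0.6052 -0.0621  0.1082]
(329, 205) [ 0.5951 -0.0871  0.1081]
(309, 205) [ 0.5879 -0.1115  0.1084]
```

View pics/w7.png

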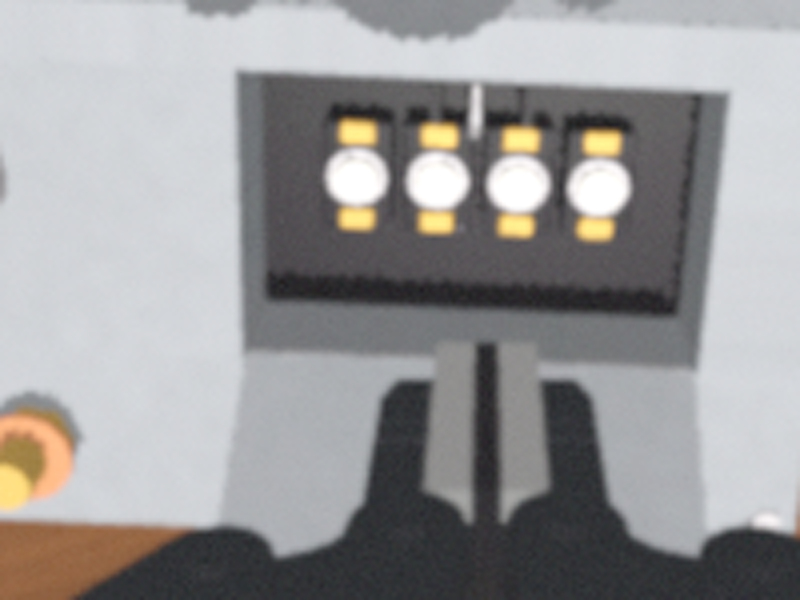

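All four buttons now look alike at the same height (0.108 m), the pushed one at crop (600,187). The flap is still open and the arm is clear, so I'll hand in.

```bash
python3 -c "
from bench import workorder
print(workorder.sign_off())"
```

```text
the job is handed in; nothing more can be done
None
```

The tripped breaker's button is fully home, level with the other three; the flap opened by itself and stays open, nothing else was seen to move, and the job was handed in at about 12 s, though I pressed the button's stop harder than needed (63 N at the wrist, limit 120 N).

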